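Present a roller unit over its assembly jig

ROBOT

A 6-joint arm with a two-finger parallel gripper is mounted at the origin on the work surface. World frame = base frame: x ahead of the robot, y to its left, z up, the work surface at z = 0. Lengths are in mm, angles in rad, forces in N, time in s.
With the tool pointing down it reaches from about 350 to 775 mm from the base axis. Payload 7.3 kg.
Tool frame: the origin (TCP) lies midway between the tips of the shut fingers; the grasp point (between the pads) lies 19 mm behind it; z points along the fingers, y is the line along which they close (so a half turn about z gives the same grasp; the last joint's range is limited). The gripper opens to 92 mm and grips with 3 to 60 N. Pads are 19 mm wide; open, the fingers measure 130 mm over their backs; the gripper's body (75 mm by 190 mm) begins 47 mm behind the grasp point.
Start: joints at [1.05, 0.342, 1.524, -0, 1.275, -0.146], TCP at [192.182, 488.58, 226.741] pointing down, gripper open.
Joint ranges: [-2.53, 2.53], [-0.77, 2.02], [0.04, 2.7], [-1, 4.14], [0.28, 2.66], [-3.11, 3.11]. Speed limits (rad/s): [2.57, 2.57, 3.14, 3.14, 3.14, 3.14].

INTERFACE

Orientations are given as [roll, pitch, yaw] about the fixed x, y, z axes, in that order (R = Rz(yaw) Ry(pitch) Rx(roll)).
In Python, from plant import bot gives the robot as it stands.
- The arm moves only by the tool servo_tool, never from a script. Its argument "deltas" is a list of rows, each a list of 2 entries, a list of its own where there are three numbers: the shift along the tool's x, y, z in m, then the turn, a rotation vector about the tool's x, y, z in degrees. A call has 1 to 20 rows; each row shifts and turns the commanded pose from where the row before left it, along the tool's axes as they then stand; what a row does not reach is not made up. A row lasts 1/8 s, in which the tool goes at most 62.5 mm and 10.7 degrees, less where a joint would pass 70% of its speed; a pose out of reach is approached as far as the arm can. A call with a gripper value outside its range is refused whole. "fingers" is the opening, from 0 (shut) to 1 (fully open), set as the call begins (left out, the last holds). The fingers move at their own pace and stop on an object; the grip force is fixed at half the most. Time passes only in rows, so rows that do not move let the fingers close. It gives the time, the measured TCP pose, the force, the opening and the grip force at its end, in the units of the state.
- bot.get_obs(): the state, without advancing time (a new reading comes with each control period).
- bot.capture(name): name is "scene" or "side" or "wrist"; returns the picture (384x512x3 uint8, red, green, blue); there is no depth.
- bot.camera_model(name): a dict with "mtx" (3x3 intrinsics, pixels), "xyz" and "rotation" of the camera in the world. Camera axes: x right, y down, z forward; pixel columns grow to the right and rows downward; lengths in mm; the calibration is good to about 2 mm. A picture is of the moment at which its call begins: read the wrist's pose just before it. camera_model takes no time and is no camera call; for the wrist camera it gives the pose at the moment of the call.
- bot.close_job(): hands the job in; it is judged then, once.
The state is a dict: "time": time; "joint_positions": joint angles; "dq": joint speeds; "tau": joint torques, N m; "tool_pos": TCP position; "tcp_rot": TCP orientation; "contact_force": force on the tool from outside, world axes, zero at the start; "moment": the same for the moment, N m; "grip_width": finger opening in mm; "finger_force": force on a finger pad.
Only numpy, scipy, OpenCV 4.12 (cv2) and the standard library are available. Lean on these libraries where they do the work, as an engineer would, in place of code of your own. Each camera call takes 0.05 s, during which the arm holds its last target. There are 200 camera calls.

TASK

First push the jig's sliding carriage away from the robot until it is fully home against its stop. Then pick the black roller unit off its rest, carry it over the top of the long yellow divider bin without bumping it, and stop with it hovering level about 1 cm above the rim of the jig's white pocket, centred and lined up with it (wide end over wide end), never touching the jig with it. Finish while holding it still there in the gripper, so that the fit can be checked before it is lowered; leave everything else on the table alone.

Things in the scene. Friction and masses are not known exactly. Their poses are not given: they have to be found in the camera images.
- roller_unit: Loose black roller unit to carry, 0.2-0.42 kg: flat-bottomed bar, y = -75 to +80 mm, 30 mm high (rollers, gears on top reach 40), 36 mm wide in x, but 60 mm at its wide +y end (y > 48). Origin: underside, middle of the 36 mm grip section, within 10 mm of the centre of mass; z up. Grip across x at the origin from above, firmly (60 N). Starts on the rest, underside 30 mm above the table.
- unit_wide (a point): point on the underside of the roller unit, in the middle of its wide end (y = +64 mm in the unit's frame)
- unit_narrow (a point): point on the underside of the roller unit near its narrow end (y = -64 mm)
- rest: Fixed rest: aluminium plate 100 x 200 x 8 mm (x, y, z) with two grey bars along x at y = -50 and +50 mm, tops 30 mm above the table (between them, |y| < 38 mm, open down to the plate). Origin under its centre, on the table. Stands left or right of the divider bin.
- jig: Fixed assembly jig on the other side of the divider bin: steel base 290 x 200 x 12 mm, two side rails (tops 24 mm high); its carriage slides along the jig's +x (roughly away from the robot). Origin on the table, under the pocket's centre when the carriage is home. 90 mm high overall.
- jig_slide (a joint): Travel of the carriage along the jig's +x (m): starts between 0 and 0.035, grows as it is pushed away from the robot to its hard end stop (home), at about 0.08. Slides with about 4 N of friction, stays where it is left. At the stop the push force rises at once: feel for it.
- pocket (a point): On the carriage: middle of the pocket, at rim height (50 mm above the table); matches the unit's origin. The pocket is a T-shaped nest of white walls 6 mm thick, 28 mm deep, open on top, that follows the unit's outline with 3 mm play: 42 mm wide inside, 66 mm at its +y end; the side walls have 44 mm finger gaps in the middle. Axes parallel to the jig's.
- pocket_wide (a point): middle of the pocket's wide end, at rim height (64 mm along +y from the pocket point): matches unit_wide
- pocket_narrow (a point): near the pocket's narrow end, at rim height (64 mm along -y): matches unit_narrow
- push_face (a point): On the carriage: upright steel push plate on the robot's side of the pocket, 70 mm wide, 10 mm thick, top 90 mm above the table. Point: middle of its top edge, on the face towards the robot (90 mm from the pocket's middle). Push it along the jig's +x with shut fingers, tips 20 to 30 mm below the top edge.
- divider: Fixed yellow divider bin, 340 mm long (x), 110 mm wide (y), 110 mm high, between the rest and the jig; open-topped, full of steel shafts below its rim. Origin under its centre, on the table.
- spare_shaft: loose bare steel shaft, 110 mm long, 14 mm thick, with two small black blocks, near the rest; bystander, leave it alone; origin on its underside
- screw_tray: loose open white tray 70 x 90 x 35 mm; bystander, leave it alone; origin on its underside
- tape_roll: loose roll of tape lying flat, 96 mm across, 24 mm high; bystander, leave it alone; origin on its underside
- driver: loose screwdriver lying near the left edge; bystander, leave it alone; origin on its underside
- cleaner: loose white bottle, 52 mm across, 120 mm tall; bystander, leave it alone; origin on its underside
- grease: loose grey jar, 60 mm across, 60 mm tall; bystander, leave it alone; origin on its underside
- spanner: loose spanner lying beyond the jig or rest on the right; bystander, leave it alone; origin on its underside
Things that resemble listed ones, but are neither listed nor needed, are in the scene too. What is shaped like the roller_unit but green is not meant.

How it is judged:
By the outcome, as a careful person would: the job done as asked, in the order asked, and still so for the second after the job is handed in, while the arm keeps its last pose, push and grip.
It also fails if it takes over 64 s, if anything falls off the work surface, if the arm or the gripper's body presses on something with over 40 N, if the wrist force passes 120 N, or if a joint passes its speed limit or range.

## Working session

There is one attempt and no reset: what is moved stays moved. The work goes in short steps, Python scripts to look and compute and a tool call to move; the robot and the scene stay as the last step left them, time stands still between calls to the robot, and variables do not carry over. Pictures are saved under pics/ and viewed, at most 10 in all, crops included, and the job is handed in when it is done.

Besides the shell and the picture viewer there is one more tool, called after ">>>" by a JSON object that holds its "op" and its "data". servo_tool: Moves the arm, as the interface text tells. Its arguments: {"type":"object","properties":{"deltas":{"type":"array"},"fingers":{"type":"number"}},"required":["deltas"]}

```bash
mkdir -p pics; cat > h.py <<'E'
import numpy as np,cv2
from plant import bot
def snap(n,f):
    m=bot.camera_model(n); im=bot.capture(n); cv2.imwrite('pics/'+f,cv2.cvtColor(im,cv2.COLOR_RGB2BGR)); return im,m
def ray(m,uv):
    d=np.linalg.inv(np.array(m['mtx']))@np.array([uv[0],uv[1],1.]); return np.array(m['xyz'],float),np.array(m['rotation'])@d
def onz(m,uv,z):
    o,d=ray(m,uv); return o+d*(z-o[2])/d[2]
def proj(m,p):
    q=np.array(m['rotation']).T@(np.array(p,float)-np.array(m['xyz'])); q=np.array(m['mtx'])@q; return q[:2]/q[2]
E
python3 - <<'E'
from h import *
a=[]
for n in('scene','side'):
    im,m=snap(n,n+'0.png'); np.savez('pics/%s0.npz'%n,im=im); print(n,np.round(m['xyz']),np.round(m['rotation'],2).tolist(),np.round(m['mtx'][0]))
    a.append(im)
o=bot.get_obs(); print({k:np.round(v,3) for k,v in o.items()})
E
```

```text
scene [ 873.  532. 1102.] [-2.61, 0.02, 2.64] [371.   0. 261.]
side [  473. -1104.   832.] [-2.16, -0.03, -0.07] [388.   0. 257.]
{'time': np.float64(0.1), 'joint_positions': array([ 1.05 ,  0.343,  1.525, -0.   ,  1.275, -0.146]), 'dq': array([-0.   , -0.003, -0.002,  0.   , -0.001,  0.001]), 'tau': array([ 1.0000e-03, -4.3201e+01, -2.4469e+01,  7.2000e-02,  5.3000e-02,
       -0.0000e+00]), 'tool_pos': array([192.003, 488.253, 226.128]), 'tcp_rot': array([-3.14 , -0.   ,  2.767]), 'contact_force': array([ 0.524, -0.058,  0.721]), 'moment': array([-0.027,  0.011, -0.033]), 'finger_force': np.float64(0.0), 'grip_width': np.float64(91.581)}
```

```bash
sed -i "s/^def ray/from scipy.spatial.transform import Rotation as Ro\ndef RM(m): return Ro.from_euler('xyz',m['rotation']).as_matrix()\ndef ray/; s/np.array(m\['rotation'\])@d/RM(m)@d/; s/np.array(m\['rotation'\]).T/RM(m).T/" h.py
python3 -c "
from h import *
for n in('scene','side'):
    m=bot.camera_model(n); print(n,proj(m,[500,0,0]),onz(m,[256,192],0))
    cv2.imwrite('pics/%s0b.png'%n,cv2.resize(cv2.imread('pics/%s0.png'%n),None,fx=1.5625,fy=1.5625,interpolation=cv2.INTER_CUBIC))
"
```

```text
scene [286.78354971 189.44482693] [597.12457214 -42.99931807   0.        ]
side [238.25340555 214.26393549] [572.1414652  140.38409532   0.        ]
```

View pics/scene0b.png

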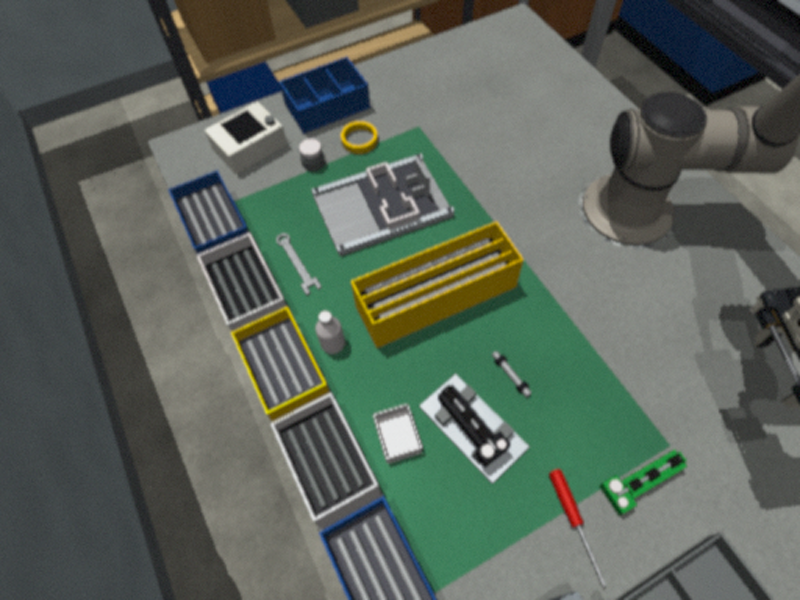

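View pics/side0b.png

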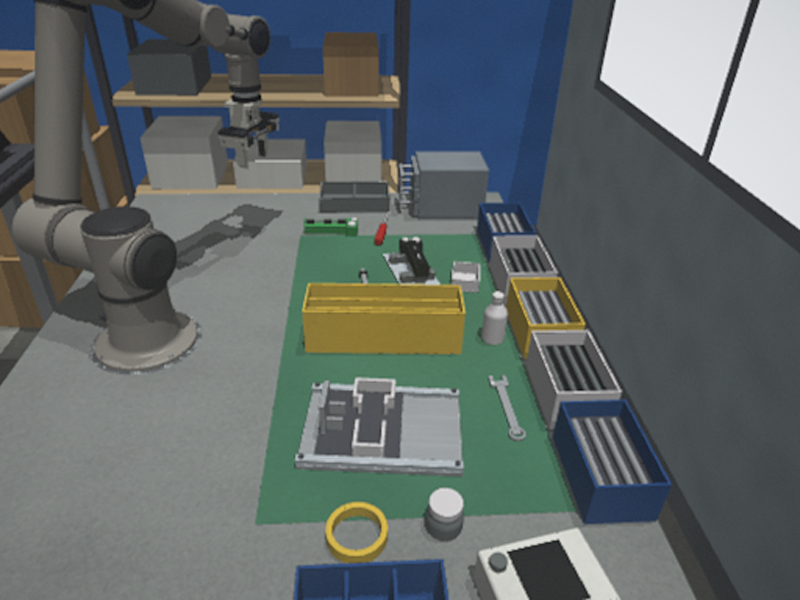

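Scene shows the black unit on its plate at about (473,425) upscaled (wide end with white rollers near (490,452)). Candidates: the black unit (473,425), the green look-alike (645,482), and the spare shaft (512,373). I choose the black one on the rest. The jig is at (385,200), its pocket's wide end at (398,212), and the yellow divider at (440,285).

```bash
python3 - <<'E'
from h import *
s=1.5625
ms=bot.camera_model('scene'); md=bot.camera_model('side')
P=lambda m,u,z:np.round(onz(m,np.array(u)/s,z)).astype(int)
print('railsS',[P(md,u,24) for u in[(300,464),(462,466),(320,386),(460,389)]])
print('railsC',[P(ms,u,24) for u in[(314,188),(342,248),(452,210),(420,158)]])
print('restplate',[P(ms,u,8) for u in[(421,407),(457,376),(527,443),(491,479)]])
print('unit narrow/wide top',P(ms,(447,393),32),P(ms,(494,452),35))
print('div rim scene',[P(ms,u,110) for u in[(353,290),(500,226),(523,260),(374,308)]])
print('div rim side',[P(md,u,110) for u in[(305,290),(462,287),(463,297),(303,307)]])
print('pushface top side',[P(md,u,90) for u in[(320,385),(325,407)]])
print('pocket rim side',[P(md,u,50) for u in[(356,380),(395,380),(355,452),(383,454)]])
print('wristcam',bot.camera_model('wrist'))
a=cv2.imread('pics/side0.png')[235:310,185:305]; b=cv2.imread('pics/scene0.png')[95:165,195:300]; c=cv2.imread('pics/scene0.png')[235:310,262:345]
f=lambda i:cv2.resize(i,(400,int(400*i.shape[0]/i.shape[1])),interpolation=cv2.INTER_CUBIC)
a,b,c=map(f,(a,b,c)); h=max(a.shape[0],b.shape[0]); o=np.zeros((600,800,3),np.uint8)
o[:a.shape[0],:400]=a;o[:b.shape[0],400:]=b;o[268:268+min(332,c.shape[0]),:400]=c[:332]
cv2.imwrite('pics/crops.png',o)
E
```

```text
railsS [array([ 367, -392,   24]), array([ 643, -409,   24]), array([ 392, -196,   24]), array([ 668, -215,   24])]
railsC [array([ 636, -409,   24]), array([ 653, -215,   24]), array([ 380, -186,   24]), array([ 364, -367,   24])]
restplate [array([679, 195,   8]), array([583, 174,   8]), array([538, 355,   8]), array([634, 378,   8])]
unit narrow/wide top [625 202  32] [609 344  35]
div rim scene [array([696, -52, 110]), array([352, -41, 110]), array([360,  55, 110]), array([678,   5, 110])]
div rim side [array([354,  21, 110]), array([700,  24, 110]), array([697, -16, 110]), array([354, -45, 110])]
pushface top side [array([ 398, -267,   90]), array([ 410, -325,   90])]
pocket rim side [array([ 463, -210,   50]), array([ 539, -213,   50]), array([ 461, -393,   50]), array([ 508, -400,   50])]
wristcam {'mtx': array([[277.38083215,   0.        , 257.92009289],
       [  0.        , 277.38083215, 188.74698991],
       [  0.        ,   0.        ,   1.        ]]), 'xyz': array([120.33590311, 516.42635963, 384.55986799]), 'rotation': array([2.85487111e+00, 2.40143831e-03, 1.19514887e+00])}
```

View pics/crops.png

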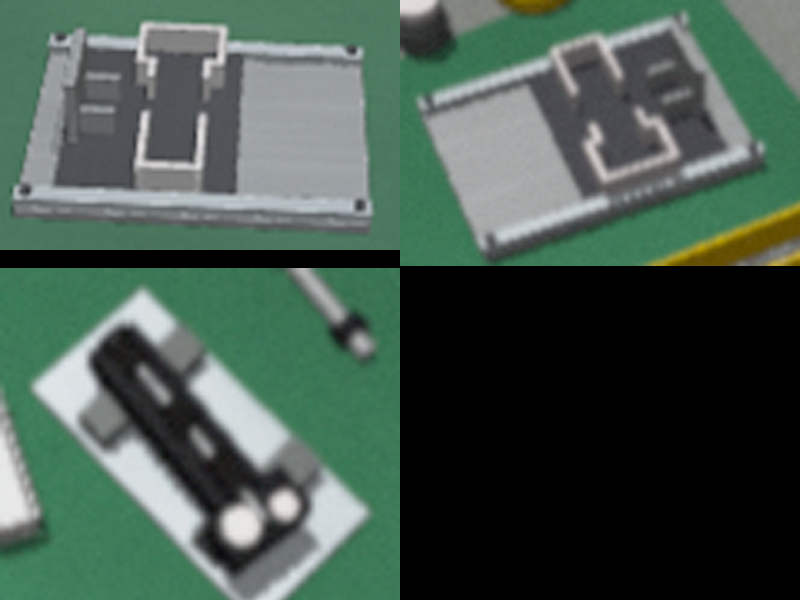

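The crop confirms the black unit: round black housing, two white rollers at the wide (+y) end, sitting on the aluminium rest. I now swing to look at the jig from close by.

```bash
cat >> h.py <<'E'
def rows(start,wps):
    "start/wps: x,y,z(mm),yaw(rad)[,n]; tool straight down"
    x,y,z,w=start
    for X,Y,Z,W,n in wps:
        for i in range(n):
            k=n-i; d=np.array([X-x,Y-y,Z-z])/k; dw=(W-w)/k; c,s=np.cos(w),np.sin(w)
            r=[round((d[0]*c+d[1]*s)/1e3,4),round((d[0]*s-d[1]*c)/1e3,4),round(-d[2]/1e3,4)]; t=round(-np.degrees(dw),2)
            print([r,[0,0,t]],end=','); 
            # follow the rounded numbers
            x+=1e3*(r[0]*c+r[1]*s); y+=1e3*(r[0]*s-r[1]*c); z-=1e3*r[2]; w-=np.radians(t)
    print()
E
python3 -c "
from h import *
rows((192.2,488.6,226.7,2.767),[(420,200,226,3.06,7),(350,-290,226,3.06,10)])"
```

```text
[[np.float64(-0.0454), np.float64(-0.0265), np.float64(0.0001)], [0, 0, np.float64(-2.4)]],[[np.float64(-0.0442), np.float64(-0.0283), np.float64(0.0001)], [0, 0, np.float64(-2.4)]],[[np.float64(-0.043), np.float64(-0.0302), np.float64(0.0001)], [0, 0, np.float64(-2.4)]],[[np.float64(-0.0417), np.float64(-0.0319), np.float64(0.0001)], [0, 0, np.float64(-2.4)]],[[np.float64(-0.0403), np.float64(-0.0337), np.float64(0.0001)], [0, 0, np.float64(-2.4)]],[[np.float64(-0.0389), np.float64(-0.0353), np.float64(0.0001)], [0, 0, np.float64(-2.39)]],[[np.float64(-0.0374), np.float64(-0.0369), np.float64(0.0001)], [0, 0, np.float64(-2.4)]],[[np.float64(0.003), np.float64(-0.0494), np.float64(0.0)], [0, 0, np.float64(0.0)]],[[np.float64(0.003), np.float64(-0.0494), np.float64(0.0)], [0, 0, np.float64(0.0)]],[[np.float64(0.003), np.float64(-0.0494), np.float64(0.0)], [0, 0, np.float64(0.0)]],[[np.float64(0.003), np.float64(-0.0494), np.float64(0.0)], [0, 0, np.float64(0.0)]],[[np.float64(0.003), np.float64(-0.0494), np.float64(0.0)], [0, 0, np.float64(0.0)]],[[np.float64(0.003), np.float64(-0.0494), np.float64(0.0)], [0, 0, np.float64(0.0)]],[[np.float64(0.003), np.float64(-0.0494), np.float64(0.0)], [0, 0, np.float64(0.0)]],[[np.float64(0.003), np.float64(-0.0494), np.float64(0.0)], [0, 0, np.float64(0.0)]],[[np.float64(0.0029), np.float64(-0.0494), np.float64(0.0)], [0, 0, np.float64(0.0)]],[[np.float64(0.003), np.float64(-0.0495), np.float64(0.0)], [0, 0, np.float64(0.0)]],
```

>>> {"op": "servo_tool", "data": {"deltas": [[[-0.045,-0.027,0],[0,0,-2.4]],[[-0.044,-0.028,0],[0,0,-2.4]],[[-0.043,-0.03,0],[0,0,-2.4]],[[-0.042,-0.032,0],[0,0,-2.4]],[[-0.04,-0.034,0],[0,0,-2.4]],[[-0.039,-0.035,0],[0,0,-2.4]],[[-0.037,-0.037,0],[0,0,-2.4]],[[0.003,-0.049,0],[0,0,0]],[[0.003,-0.049,0],[0,0,0]],[[0.003,-0.049,0],[0,0,0]],[[0.003,-0.049,0],[0,0,0]],[[0.003,-0.049,0],[0,0,0]],[[0.003,-0.049,0],[0,0,0]],[[0.003,-0.049,0],[0,0,0]],[[0.003,-0.049,0],[0,0,0]],[[0.003,-0.049,0],[0,0,0]],[[0.003,-0.049,0],[0,0,0]],[[0,0,0],[0,0,0]]], "fingers": 0}}

```text
time: 2.35
tool_pos: [348.5, -288.5, 226.1]
tcp_rot: [3.142, -0.001, 3.056]
contact_force: [0.5, 0.7, -0.1]
grip_width: 0.1
finger_force: 0.0
```

```bash
sed -i 's/round(/rd(/g; s/^def rows/rd=lambda v,n: float(round(v,n))\ndef rows/; s/rd=lambda v,n: float(rd(/rd=lambda v,n: float(round(/' h.py; python3 - <<'E'
from h import *
im,m=snap('wrist','w1.png'); print(m['xyz'],m['rotation'],bot.get_obs()['tool_pos'],bot.get_obs()['tcp_rot'])
cv2.imwrite('pics/w1b.png',cv2.resize(cv2.imread('pics/w1.png'),None,fx=1.5625,fy=1.5625,interpolation=cv2.INTER_CUBIC))
np.save('pics/w1m.npy',m,allow_pickle=True)
E
```

```text
[ 271.7406424  -282.00305864  384.57673513] [2.85555508e+00 7.18032142e-04 1.48429799e+00] [ 348.60152141 -286.6114771   226.06116809] [ 3.14024652e+00 -9.61664461e-04  3.05720657e+00]
```

View pics/w1b.png

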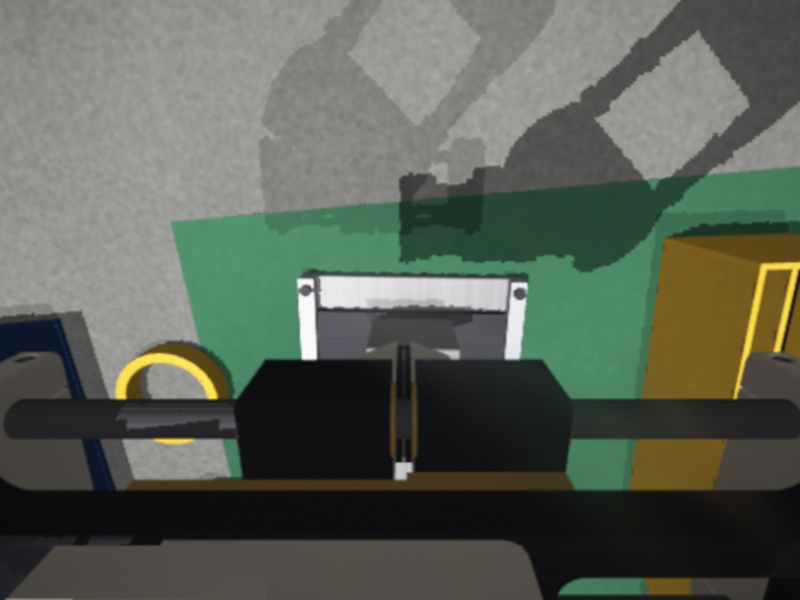

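This view shows only the jig's near end: screws at (305,290) and (519,293), push plate at (413,335) just behind the fingers. The camera looks to the tool's +x side, so turning half round will let it see the pocket.

```bash
python3 - <<'E'
from h import *
m=bot.camera_model('wrist'); P=lambda u,z:onz(m,np.array(u)/1.5625,z).round(1)
a,b=P((305,290),24),P((519,293),24);d=b-a
print('screws',a,b,np.linalg.norm(d),'yaw',np.degrees(np.arctan2(-d[0],d[1])))
print('end',P((298,278),24),P((528,274),24)); print('plate top',P((370,345),90),P((455,345),90))
w=3.057
rows((348.6,-286.6,226,w),[(340,-290,226,-.08,19)])
E
```

```text
screws [ 365.8 -373.3   24. ] [ 384.3 -189.    24. ] 185.2261860537003 yaw -5.7321386888123955
end [ 354.7 -377.7   24. ] [ 368.  -181.2   24. ]
plate top [ 394.2 -315.    90. ] [ 399.5 -252.9   90. ]
[[0.0004, -0.0002, -0.0], [0, 0, 9.46]],[[0.0004, -0.0003, -0.0], [0, 0, 9.46]],[[0.0003, -0.0003, -0.0], [0, 0, 9.46]],[[0.0003, -0.0004, -0.0], [0, 0, 9.46]],[[0.0002, -0.0004, -0.0], [0, 0, 9.46]],[[0.0001, -0.0005, -0.0], [0, 0, 9.46]],[[0.0001, -0.0005, -0.0], [0, 0, 9.46]],[[-0.0, -0.0005, -0.0], [0, 0, 9.46]],[[-0.0001, -0.0005, -0.0], [0, 0, 9.46]],[[-0.0002, -0.0005, -0.0], [0, 0, 9.46]],[[-0.0003, -0.0004, -0.0], [0, 0, 9.46]],[[-0.0003, -0.0004, -0.0], [0, 0, 9.46]],[[-0.0004, -0.0003, -0.0], [0, 0, 9.46]],[[-0.0004, -0.0002, -0.0], [0, 0, 9.46]],[[-0.0004, -0.0002, -0.0], [0, 0, 9.46]],[[-0.0005, -0.0001, -0.0], [0, 0, 9.46]],[[-0.0005, -0.0, -0.0], [0, 0, 9.46]],[[-0.0005, 0.0001, -0.0], [0, 0, 9.46]],[[-0.0005, 0.0001, -0.0], [0, 0, 9.46]],
```

>>> {"op": "servo_tool", "data": {"deltas": [[[0,0,0],[0,0,9.5]],[[0,0,0],[0,0,9.5]],[[0,0,0],[0,0,9.5]],[[0,0,0],[0,0,9.5]],[[0,0,0],[0,0,9.5]],[[0,0,0],[0,0,9.5]],[[0,0,0],[0,0,9.5]],[[0,0,0],[0,0,9.5]],[[0,0,0],[0,0,9.5]],[[0,0,0],[0,0,9.5]],[[0,0,0],[0,0,9.5]],[[0,0,0],[0,0,9.5]],[[0,0,0],[0,0,9.5]],[[0,0,0],[0,0,9.5]],[[0,0,0],[0,0,9.5]],[[0,0,0],[0,0,9.5]],[[0,0,0],[0,0,9.5]],[[0,0,0],[0,0,9.5]],[[0,0,0],[0,0,9.5]],[[0,0,0],[0,0,0]]]}}

```text
time: 4.9
tool_pos: [349.4, -284.5, 226.7]
tcp_rot: [-3.141, 0.0, -0.087]
contact_force: [0.5, 0.1, 0.0]
grip_width: 0.4
finger_force: 0.0
```

```bash
python3 - <<'E'
from h import *
im,m=snap('wrist','w2.png'); print(m['xyz'],m['rotation'],bot.get_obs()['tool_pos'],bot.get_obs()['tcp_rot'])
cv2.imwrite('pics/w2b.png',cv2.resize(cv2.imread('pics/w2.png'),None,fx=1.5625,fy=1.5625,interpolation=cv2.INTER_CUBIC))
E
```

```text
[ 425.31608003 -291.40567098  385.04711883] [ 2.85295342e+00 -1.28984964e-04 -1.65897461e+00] [ 349.37267351 -284.77296964  226.66934933] [-3.14101071e+00  1.43714726e-04 -8.55830323e-02]
```

View pics/w2b.png

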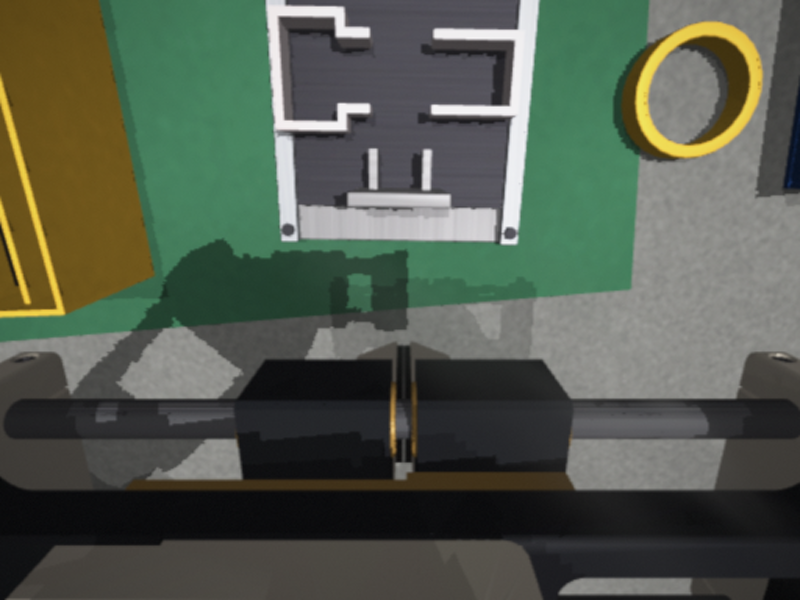

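The view shows the pocket with its wide end at left (wide walls' outer corners (268,8), (276,130)), narrow end right; the push plate's top edge runs (347,206)-(450,208); rail screws at (288,230),(510,233).

```bash
python3 - <<'E'
from h import *
m=bot.camera_model('wrist'); P=lambda u,z:onz(m,np.array(u)/1.5625,z).round(1)
a,b=P((510,233),24),P((288,230),24);d=b-a
print('screws',a,b,np.linalg.norm(d[:2]),np.degrees(np.arctan2(-d[0],d[1])))
a,b=P((450,207),90),P((347,206),90);d=b-a
print('face',a,b,(a+b)/2,np.linalg.norm(d[:2]),np.degrees(np.arctan2(-d[0],d[1])))
a,b=P((527,110),50),P((274,130),50); print('outer walls narrow/wide', a,b,P((268,10),50))
a,b=P((521,116),50),P((340,131),50)
f=P((430,110),50)-0; print('narrow wall robotside outer', P((432,115),50),P((515,117),50))
c=[P(u,50) for u in((522,30),(516,116),(271,8),(276,131))]; print(c)
E
```

```text
screws [ 364.4 -375.9   24. ] [ 382.9 -191.9   24. ] 184.92768857042472 -5.741422179191172
face [ 396.5 -320.7   90. ] [ 403.1 -252.    90. ] [ 399.8  -286.35   90.  ] 69.01630242196404 -5.487557060091275
outer walls narrow/wide [ 456.1 -383.3   50. ] [ 458.4 -200.6   50. ] [ 533.8 -209.6   50. ]
narrow wall robotside outer [ 458.6 -315.4   50. ] [ 452.2 -374.7   50. ]
[array([ 507.1, -380.2,   50. ]), array([ 452.8, -375.4,   50. ]), array([ 534.8, -211.8,   50. ]), array([ 457.7, -202. ,   50. ])]
```

>>> {"op": "servo_tool", "data": {"deltas": [[[0.015,-0.003,0],[0,0,0.7]],[[0,0,0.04],[0,0,0]],[[0,0,0.04],[0,0,0]],[[0,0,0.04],[0,0,0]],[[0,0,0.04],[0,0,0]],[[0.005,0,0.002],[0,0,0]],[[0.005,0,0],[0,0,0]],[[0.005,0,0],[0,0,0]],[[0.005,0,0],[0,0,0]],[[0.005,0,0],[0,0,0]],[[0.005,0,0],[0,0,0]],[[0.005,0,0],[0,0,0]]]}}

```text
time: 6.45
tool_pos: [399.0, -287.8, 64.8]
tcp_rot: [-3.141, 0.001, -0.103]
contact_force: [-4.2, -0.4, 3.0]
grip_width: 0.3
finger_force: 2.4
```

>>> {"op": "servo_tool", "data": {"deltas": [[[0.005,0,0],[0,0,0]],[[0.005,0,0],[0,0,0]],[[0.005,0,0],[0,0,0]],[[0.005,0,0],[0,0,0]],[[0.005,0,0],[0,0,0]],[[0.003,0,0],[0,0,0]],[[0.003,0,0],[0,0,0]]]}}

```text
time: 7.32
tool_pos: [430.3, -291.0, 64.7]
tcp_rot: [-3.141, 0.0, -0.102]
contact_force: [-3.4, 0.2, 3.3]
grip_width: 0.3
finger_force: 2.2
```

>>> {"op": "servo_tool", "data": {"deltas": [[[0.003,0,0],[0,0,0]],[[0.003,0,0],[0,0,0]]]}}

```text
time: 7.58
tool_pos: [436.2, -291.7, 64.6]
tcp_rot: [-3.141, 0.0, -0.103]
contact_force: [-4.7, -0.0, 2.1]
grip_width: 0.4
finger_force: 2.2
```

>>> {"op": "servo_tool", "data": {"deltas": [[[0.003,0,0],[0,0,0]],[[0.003,0,0],[0,0,0]]]}}

```text
time: 7.82
tool_pos: [442.1, -292.3, 64.7]
tcp_rot: [-3.141, 0.0, -0.103]
contact_force: [-4.3, 0.8, 2.6]
grip_width: 0.9
finger_force: 2.2
```

>>> {"op": "servo_tool", "data": {"deltas": [[[0.003,0,0],[0,0,0]],[[0.003,0,0],[0,0,0]]]}}

```text
time: 8.07
tool_pos: [448.1, -292.9, 64.7]
tcp_rot: [-3.141, 0.0, -0.103]
contact_force: [-4.5, 1.2, 3.3]
grip_width: 0.9
finger_force: 2.2
```

>>> {"op": "servo_tool", "data": {"deltas": [[[0.002,0,0],[0,0,0]],[[0.002,0,0],[0,0,0]]]}}

```text
time: 8.32
tool_pos: [452.1, -293.3, 64.7]
tcp_rot: [-3.141, 0.0, -0.103]
contact_force: [-5.0, 0.1, 1.8]
grip_width: 0.4
finger_force: 2.2
```

>>> {"op": "servo_tool", "data": {"deltas": [[[0.002,0,0],[0,0,0]]]}}

```text
time: 8.45
tool_pos: [454.0, -293.5, 64.7]
tcp_rot: [-3.141, 0.0, -0.103]
contact_force: [-4.3, 1.0, 1.9]
grip_width: 0.5
finger_force: 2.2
```

>>> {"op": "servo_tool", "data": {"deltas": [[[0.002,0,0],[0,0,0]],[[0.002,0,0],[0,0,0]]]}}

```text
time: 8.7
tool_pos: [458.0, -293.9, 64.6]
tcp_rot: [-3.141, 0.0, -0.103]
contact_force: [-3.9, -0.1, 2.2]
grip_width: 0.6
finger_force: 2.2
```

>>> {"op": "servo_tool", "data": {"deltas": [[[0.002,0,0],[0,0,0]],[[0.002,0,0],[0,0,0]]]}}

```text
time: 8.95
tool_pos: [462.0, -294.3, 64.7]
tcp_rot: [-3.141, 0.0, -0.103]
contact_force: [-4.0, 1.1, 1.3]
grip_width: 0.5
finger_force: 2.2
```

>>> {"op": "servo_tool", "data": {"deltas": [[[0.002,0,0],[0,0,0]],[[0.002,0,0],[0,0,0]]]}}

```text
time: 9.2
tool_pos: [463.6, -294.4, 64.7]
tcp_rot: [-3.141, 0.005, -0.102]
contact_force: [-19.3, -0.1, 11.4]
grip_width: 0.7
finger_force: 9.5
```

>>> {"op": "servo_tool", "data": {"deltas": [[[0.001,0,0],[0,0,0]],[[0,0,0],[0,0,0]]]}}

```text
time: 9.45
tool_pos: [463.6, -294.4, 64.7]
tcp_rot: [-3.14, 0.007, -0.102]
contact_force: [-18.1, 1.2, 10.9]
grip_width: 0.2
finger_force: 9.1
```

>>> {"op": "servo_tool", "data": {"deltas": [[[-0.01,0,0],[0,0,0]],[[-0.02,0,0],[0,0,0]],[[-0.01,0,-0.04],[0,0,0]],[[0,0,-0.06],[0,0,0]],[[0,0,-0.06],[0,0,0]],[[0,0,0],[0,0,0]],[[0,0,0],[0,0,0]]]}}

```text
time: 10.32
tool_pos: [427.3, -290.6, 224.2]
tcp_rot: [-3.142, -0.001, -0.102]
contact_force: [-0.7, 0.1, -0.6]
grip_width: -0.1
finger_force: 0.0
```

```bash
python3 - <<'E'
from h import *
im,m=snap('wrist','w3.png'); print(m['xyz'],m['rotation'],bot.get_obs()['tool_pos'],bot.get_obs()['tcp_rot'])
np.save('w3m.npy',m)
cv2.imwrite('pics/w3b.png',cv2.resize(cv2.imread('pics/w3.png')[:230],(800,360),interpolation=cv2.INTER_CUBIC))
E
```

```text
[ 502.94654674 -298.52199203  382.74669322] [ 2.85406972e+00 -8.58664361e-04 -1.67402515e+00] [ 426.87486498 -290.33200052  223.41460654] [-3.14032971e+00  9.69430781e-04 -1.02413645e-01]
```

View pics/w3b.png

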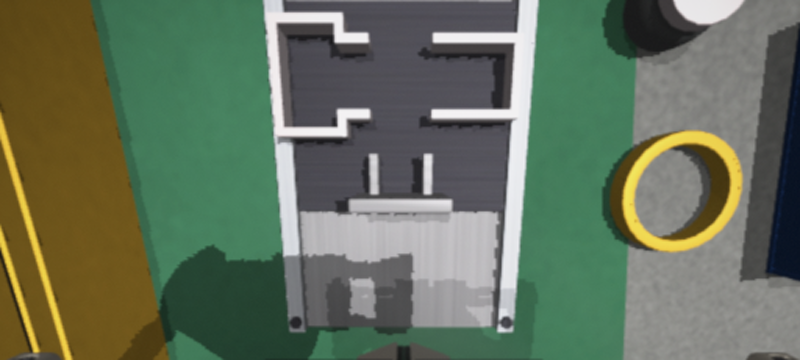

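The carriage is home (plate moved to row ~205, far wall at row 38, near wall at 114; finger gap between columns 369 and 431). I'll measure the wall bands precisely.

```bash
python3 - <<'E'
from h import *
m=np.load('w3m.npy',allow_pickle=True).item(); g=cv2.imread('pics/w3.png').min(2).astype(float)
def band(cols,lo,hi,ax):
    out=[]
    for c in cols:
        p=g[lo:hi,c] if ax==0 else g[c,lo:hi]
        t=(p.max()+np.median(p))/2; k=np.flatnonzero(p>t); 
        # subpixel crossings
        a,b=k[0],k[-1]; a-=(p[a]-t)/(p[a]-p[a-1]+1e-9) if a>0 else 0; b+=(p[b]-t)/(p[b]-p[b+1]+1e-9) if b<len(p)-1 else 0
        out.append(((c,lo+a),(c,lo+b)) if ax==0 else ((lo+a,c),(lo+b,c)))
    return np.array(out)
Z=lambda u,z=50: onz(m,u,z)[:2]
res={}
for n,cols,lo,hi in(('far_n',range(284,322,4),14,40),('near_n',range(284,322,4),64,84),('far_w',range(186,210,4),2,22),('near_w',range(186,214,4),74,94)):
    b=band(cols,lo,hi,0); c=np.array([(Z(q[0])+Z(q[1]))/2 for q in b]); w=np.mean([np.linalg.norm(Z(q[0])-Z(q[1])) for q in b])
    v=np.polyfit(c[:,1],c[:,0],1); res[n]=c; print(n,c.mean(0).round(1),'thick',w.round(1),'yaw',np.degrees(-np.arctan(v[0])).round(2), b[0].round(1).tolist())
for nm,r in(('far',24),('near',73)):
    p=g[r,222:300]; t=150; k=np.flatnonzero(p<t); print(nm,'gap',Z((222+k[0]-.5,r)).round(1),Z((222+k[-1]+.5,r)).round(1),222+k[0],222+k[-1])
# screws & plate
s=1.5625
for nm,u,v in(('screws',(505,322),(296,322)),('rail-',(517,60),(499,300))):
    a,b=onz(m,np.array(u)/s,24),onz(m,np.array(v)/s,24); d=b-a; print(nm,a.round(1),b.round(1),np.degrees(np.arctan2(-d[0],d[1])).round(2))
a,b=onz(m,np.array((452,211))/s,90),onz(m,np.array((349,211))/s,90); d=b-a; print('face',(a+b)/2,np.degrees(np.arctan2(-d[0],d[1])))
E
```

```text
far_n [ 582.4 -354.2] thick 6.3 yaw -5.89 [[284.0, 20.3], [284.0, 27.0]]
near_n [ 534.3 -351.4] thick 6.3 yaw -6.02 [[284.0, 69.3], [284.0, 75.4]]
far_w [ 605.9 -244. ] thick 6.3 yaw -5.88 [[186.0, 7.3], [186.0, 14.1]]
near_w [ 534.1 -234.2] thick 7.3 yaw -1.14 [[186.0, 80.8], [186.0, 93.0]]
far gap [ 589.3 -283.8] [ 584.8 -327.2] 236 276
near gap [ 541.2 -278.8] [ 536.7 -322. ] 237 275
screws [ 363.4 -374.6   24. ] [ 382.4 -191.8   24. ] -5.93
rail- [ 569.9 -391.1   24. ] [ 384.2 -370.1   24. ] 83.58
face [ 474.97311901 -294.20565481   90.        ] -5.919326690153007
```

```bash
python3 -c "
from h import *
rows((427,-290.4,224,-.1024),[(630,160,224,1.79,12)])"
```

```text
[[0.013, -0.0391, -0.0], [0, 0, -9.04]],[[0.019, -0.0365, -0.0], [0, 0, -9.04]],[[0.0245, -0.0331, -0.0], [0, 0, -9.03]],[[0.0294, -0.0289, -0.0], [0, 0, -9.04]],[[0.0335, -0.0239, -0.0], [0, 0, -9.03]],[[0.0369, -0.0183, -0.0], [0, 0, -9.04]],[[0.0393, -0.0123, -0.0], [0, 0, -9.03]],[[0.0407, -0.006, -0.0], [0, 0, -9.04]],[[0.0412, 0.0005, -0.0], [0, 0, -9.03]],[[0.0405, 0.0069, -0.0], [0, 0, -9.04]],[[0.039, 0.0132, -0.0], [0, 0, -9.03]],[[0.0364, 0.0192, -0.0], [0, 0, -9.04]],
```

>>> {"op": "servo_tool", "data": {"deltas": [[[0.013,-0.039,0],[0,0,-9]],[[0.019,-0.0365,0],[0,0,-9]],[[0.0245,-0.033,0],[0,0,-9]],[[0.0295,-0.029,0],[0,0,-9]],[[0.0335,-0.024,0],[0,0,-9]],[[0.037,-0.018,0],[0,0,-9]],[[0.039,-0.012,0],[0,0,-9]],[[0.041,-0.006,0],[0,0,-9]],[[0.041,0,0],[0,0,-9]],[[0.0405,0.007,0],[0,0,-9]],[[0.039,0.013,0],[0,0,-9]],[[0.0365,0.019,0],[0,0,-9]],[[0,0,0],[0,0,0]],[[0,0,0],[0,0,0]]], "fingers": 1}}

```text
time: 12.12
tool_pos: [630.7, 158.3, 222.8]
tcp_rot: [-3.138, -0.0, 1.781]
contact_force: [-0.3, -0.4, -0.1]
grip_width: 91.6
finger_force: 0.0
```

```bash
python3 - <<'E'
from h import *
im,m=snap('wrist','w4.png'); print(m['xyz'],m['rotation'],bot.get_obs()['tool_pos'],bot.get_obs()['tcp_rot'])
np.save('w4m.npy',m)
cv2.imwrite('pics/w4b.png',cv2.resize(cv2.imread('pics/w4.png')[:280],(800,438),interpolation=cv2.INTER_CUBIC))
E
```

```text
[614.70455212 233.30947077 381.26654639] [2.85354119 0.0041488  0.20972228] [630.79047979 157.86575647 223.45789866] [-3.13937389e+00  4.97966216e-05  1.78076663e+00]
```

View pics/w4b.png

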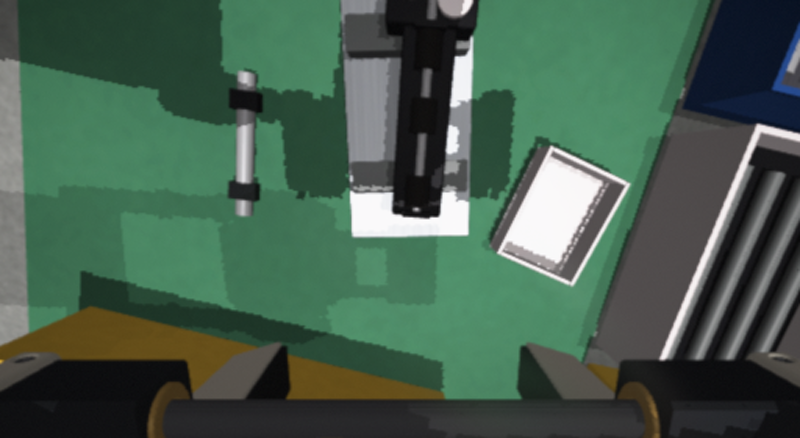

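The view shows the black unit with its narrow end at (416,210), going up to the wide end beyond the top edge; spare shaft at (245,145), screw tray at (565,215). I move 55 mm further to see it whole.

>>> {"op": "servo_tool", "data": {"deltas": [[[0.03,0,0],[0,0,0]],[[0.025,0.005,0],[0,0,0]],[[0,0,0],[0,0,0]],[[0,0,0],[0,0,0]]]}}

```text
time: 12.68
tool_pos: [624.6, 212.1, 224.7]
tcp_rot: [-3.141, 0.0, 1.781]
contact_force: [-0.5, 0.3, 0.4]
grip_width: 91.7
finger_force: 0.0
```

```bash
python3 - <<'E'
from h import *
im,m=snap('wrist','w5.png'); print(m['xyz'],bot.get_obs()['tool_pos'],bot.get_obs()['tcp_rot'])
np.save('w5m.npy',m)
b=cv2.imread('pics/w5.png'); mx=b.max(2)
print([int(v) for v in mx[120,200:340:4]]); print([int(v) for v in mx[60,200:340:4]])
cv2.imwrite('pics/w5b.png',cv2.resize(b[:250,150:400],(600,600),interpolation=cv2.INTER_CUBIC))
E
```

```text
[608.24340766 287.11143962 383.03879062] [624.74564512 212.04085417 224.71780815] [-3.14140126e+00  3.72939862e-04  1.78072511e+00]
[72, 72, 73, 72, 73, 143, 164, 146, 165, 149, 156, 117, 112, 19, 20, 15, 16, 16, 13, 22, 35, 162, 156, 146, 76, 74, 74, 74, 134, 75, 81, 141, 146, 143, 143]
[97, 135, 136, 132, 139, 144, 145, 145, 145, 140, 102, 21, 21, 21, 22, 21, 23, 82, 85, 170, 170, 171, 179, 247, 39, 135, 137, 75, 72, 72, 71, 70, 133, 138, 139]
```

View pics/w5b.png

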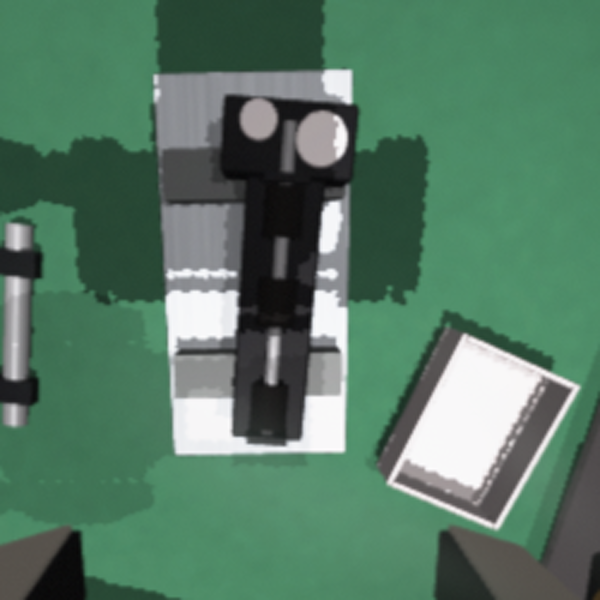

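The crop shows the unit whole: wide end at the top (corners (224,96),(357,106)), narrow end bottom (233-303, 437), lying slightly askew on the rest.

```bash
python3 - <<'E'
from h import *
m=np.load('w5m.npy',allow_pickle=True).item(); mx=cv2.GaussianBlur(cv2.imread('pics/w5.png'),(3,3),0).max(2)
L=[];R=[]
for r in list(range(82,110))+list(range(125,142))+list(range(168,178)):
    k=np.flatnonzero(mx[r,235:295]<48)+235
    L.append(onz(m,(k[0]-.5,r),60)[:2]);R.append(onz(m,(k[-1]+.5,r),60)[:2])
def fit(P):
    P=np.array(P)
    for _ in range(3):
        v=np.polyfit(P[:,1],P[:,0],1); e=abs(np.polyval(v,P[:,1])-P[:,0]); P=P[e<2*e.std()+.3]
    return v
l,r=fit(L),fit(R); print('slopes deg',np.degrees(np.arctan([l[0],r[0]])), 'width',[np.polyval(r,y)-np.polyval(l,y) for y in(230,270,300)])
c=(l+r)/2; s=lambda u:np.array(u)/2.4+[150,0]
for n,u in(('wideTL',(224,96)),('wideTR',(357,106)),('wideBR',(353,182)),('wideBL',(221,177)),('narL',(233,435)),('narR',(302,440))): print(n,onz(m,s(u),60).round(1))
print('plate',[onz(m,s(u),8)[:2].round(1) for u in((154,73),(353,69),(345,452),(174,455))])
print('centerline x at y=260..280',np.polyval(c,[260,270,280]),c)
E
```

```text
Traceback (most recent call last):
IndexError: index 0 is out of bounds for axis 0 with size 0
```

```bash
python3 - <<'E'
from h import *
m=np.load('w5m.npy',allow_pickle=True).item(); mx=cv2.imread('pics/w5.png').max(2)
L=[];R=[]
for r in range(82,178):
    k=np.flatnonzero(mx[r,240:292]<60)+240
    if len(k)<15: continue
    L.append(onz(m,(k[0]-.5,r),60)[:2]);R.append(onz(m,(k[-1]+.5,r),60)[:2])
print(len(L))
def fit(P):
    P=np.array(P)
    for _ in range(4):
        v=np.polyfit(P[:,1],P[:,0],1); e=abs(np.polyval(v,P[:,1])-P[:,0]); P=P[e<2*e.std()+.3]
    print(len(P),e.std()); return v
l,r=fit(L),fit(R); print('slopes deg',np.degrees(np.arctan([l[0],r[0]])), 'width',[np.polyval(r,y)-np.polyval(l,y) for y in(230,270,300)])
c=(l+r)/2; s=lambda u:np.array(u)/2.4+[150,0]
for n,u in(('wideTL',(224,96)),('wideTR',(357,106)),('wideBR',(353,182)),('wideBL',(221,177)),('narL',(233,435)),('narR',(302,440))): print(n,onz(m,s(u),60).round(1))
print('plate',[onz(m,s(u),8)[:2].round(1) for u in((154,73),(353,69),(345,452),(174,455))])
print('centerline x at y=260..280',np.polyval(c,[260,270,280]),c)
E
```

```text
96
73 0.21541923050552148
78 0.19521274486815998
slopes deg [-8.31062918 -7.97520371] width [np.float64(34.473509703811146), np.float64(34.71247586637821), np.float64(34.8917004883034)]
wideTL [579.  349.1  60. ]
wideTR [636.8 357.3  60. ]
wideBR [642.7 326.9  60. ]
wideBL [584.  316.6  60. ]
narL [613.  199.7  60. ]
narR [647.5 204.4  60. ]
plate [array([537.8, 362. ]), array([635.2, 384.5]), array([680.1, 189.2]), array([582.2, 166.5])]
centerline x at y=260..280 [620.61652126 619.18565512 617.75478899] [-1.43086614e-01  6.57819041e+02]
```

```bash
python3 -c "
from h import *
rows((624.7,212,224.7,1.781),[(619,275,224.7,1.713,2)])"
```

```text
[[0.0314, 0.0038, -0.0], [0, 0, 1.95]],[[0.0315, 0.0027, -0.0], [0, 0, 1.95]],
```

>>> {"op": "servo_tool", "data": {"deltas": [[[0.0315,0.004,0],[0,0,1.95]],[[0.0315,0.0025,0],[0,0,1.95]],[[0,0,0.04],[0,0,0]],[[0,0,0.04],[0,0,0]],[[0,0,0.04],[0,0,0]],[[0,0,0],[0,0,0]]]}}

```text
time: 13.48
tool_pos: [617.0, 274.8, 101.4]
tcp_rot: [-3.134, 0.001, 1.713]
contact_force: [-0.3, 0.1, -0.2]
grip_width: 91.5
finger_force: 0.0
```

>>> {"op": "servo_tool", "data": {"deltas": [[[0,0.001,0.035],[0,0,0]],[[0,0.0,0.03],[0,0,0]],[[0,0,0.012],[0,0,0]],[[0,0,0],[0,0,0]],[[0,0,0],[0,0,0]]]}}

```text
time: 14.1
tool_pos: [621.1, 277.0, 29.8]
tcp_rot: [3.138, -0.001, 1.714]
contact_force: [0.4, 0.5, 1.3]
grip_width: 92.0
finger_force: 0.0
```

>>> {"op": "servo_tool", "data": {"deltas": [[[-0.0015,-0.0015,0.003],[0,0,0]],[[0,0,0],[0,0,0]],[[0,0,0],[0,0,0]],[[0,0,0],[0,0,0]]]}}

```text
time: 14.6
tool_pos: [618.6, 275.1, 24.8]
tcp_rot: [3.141, -0.0, 1.714]
contact_force: [0.5, -0.3, 0.3]
grip_width: 91.9
finger_force: 0.0
```

Over the unit and at height; close.

>>> {"op": "servo_tool", "data": {"deltas": [[[0,0,0],[0,0,0]],[[0,0,0],[0,0,0]],[[0,0,0],[0,0,0]],[[0,0,0],[0,0,0]],[[0,0,0],[0,0,0]],[[0,0,0],[0,0,0]],[[0,0,0],[0,0,0]],[[0,0,0],[0,0,0]]], "fingers": 0}}

```text
time: 15.6
tool_pos: [618.7, 275.1, 24.8]
tcp_rot: [3.141, -0.0, 1.714]
contact_force: [0.8, 0.7, -0.5]
grip_width: 35.5
finger_force: 30.0
```

>>> {"op": "servo_tool", "data": {"deltas": [[[0,0,-0.01],[0,0,0]],[[0,0,-0.02],[0,0,0]],[[0,0,-0.03],[0,0,0]],[[0,0,-0.03],[0,0,0]],[[0,0,-0.03],[0,0,0]],[[0,0,-0.025],[0,0,0]],[[0,0,-0.015],[0,0,0]],[[0,0,-0.005],[0,0,0]],[[0,0,0],[0,0,0]]]}}

```text
time: 16.73
tool_pos: [618.3, 274.9, 189.1]
tcp_rot: [-3.141, 0.0, 1.714]
contact_force: [-0.7, -0.2, -2.4]
grip_width: 35.5
finger_force: 30.0
```

```bash
python3 -c "
from h import *
o=bot.get_obs();print(o['tool_pos'],o['tcp_rot'],o['contact_force'],o['moment'],o['finger_force'],o['grip_width'])
rows((*o['tool_pos'],o['tcp_rot'][2]),[(563.3,-303.1,190,1.467,19)])"
```

```text
[618.28453437 274.9258617  189.12476107] [-3.14060662e+00  1.27931959e-04  1.71436064e+00] [-0.65048917 -0.15374777 -2.4336213 ] [-0.03524388  0.04314826  0.00090152] 29.99334543943405 35.54216109113662
[[-0.0297, -0.0072, -0.0], [0, 0, 0.75]],[[-0.0298, -0.0068, -0.0], [0, 0, 0.75]],[[-0.0299, -0.0064, -0.0001], [0, 0, 0.75]],[[-0.03, -0.0061, -0.0], [0, 0, 0.75]],[[-0.03, -0.0057, -0.0001], [0, 0, 0.74]],[[-0.0301, -0.0053, -0.0], [0, 0, 0.75]],[[-0.0302, -0.0049, -0.0001], [0, 0, 0.74]],[[-0.0302, -0.0045, -0.0], [0, 0, 0.75]],[[-0.0303, -0.0041, -0.0001], [0, 0, 0.74]],[[-0.0303, -0.0037, -0.0], [0, 0, 0.75]],[[-0.0304, -0.0033, -0.0001], [0, 0, 0.74]],[[-0.0304, -0.0029, -0.0], [0, 0, 0.75]],[[-0.0305, -0.0025, -0.0001], [0, 0, 0.74]],[[-0.0305, -0.0021, -0.0], [0, 0, 0.75]],[[-0.0305, -0.0017, -0.0001], [0, 0, 0.74]],[[-0.0305, -0.0013, -0.0], [0, 0, 0.75]],[[-0.0305, -0.0009, -0.0001], [0, 0, 0.74]],[[-0.0306, -0.0005, -0.0], [0, 0, 0.75]],[[-0.0305, -0.0001, -0.0001], [0, 0, 0.74]],
```

>>> {"op": "servo_tool", "data": {"deltas": [[[-0.015,-0.0035,0],[0,0,0.4]],[[-0.03,-0.007,0],[0,0,0.75]],[[-0.03,-0.0065,0],[0,0,0.75]],[[-0.03,-0.006,0],[0,0,0.75]],[[-0.03,-0.0055,0],[0,0,0.75]],[[-0.03,-0.005,0],[0,0,0.75]],[[-0.03,-0.005,0],[0,0,0.75]],[[-0.03,-0.0045,0],[0,0,0.75]],[[-0.03,-0.004,0],[0,0,0.75]],[[-0.03,-0.0035,0],[0,0,0.75]],[[-0.03,-0.003,0],[0,0,0.75]],[[-0.03,-0.003,0],[0,0,0.75]],[[-0.03,-0.0025,0],[0,0,0.75]],[[-0.03,-0.002,0],[0,0,0.75]],[[-0.03,-0.0015,0],[0,0,0.75]],[[-0.03,-0.001,0],[0,0,0.75]],[[-0.03,-0.001,0],[0,0,0.75]],[[-0.03,-0.0005,0],[0,0,0.75]],[[-0.03,0,0],[0,0,0.75]],[[-0.015,0,0],[0,0,0.4]]]}}

```text
time: 19.23
tool_pos: [566.8, -299.8, 188.8]
tcp_rot: [-3.14, -0.001, 1.462]
contact_force: [-0.1, -0.0, -2.0]
grip_width: 35.5
finger_force: 30.0
```

>>> {"op": "servo_tool", "data": {"deltas": [[[0,0,0],[0,0,0]],[[0,0,0],[0,0,0]],[[0,0,0],[0,0,0]]]}}

```text
time: 19.6
tool_pos: [568.3, -296.8, 189.8]
tcp_rot: [-3.142, -0.0, 1.466]
contact_force: [0.4, 0.4, -3.7]
grip_width: 35.7
finger_force: 30.0
```

```bash
python3 -c "
from h import *
o=bot.get_obs();print(o['tool_pos'],o['tcp_rot'],o['contact_force'],o['moment'],o['finger_force'],o['grip_width'])
rows((*o['tool_pos'],o['tcp_rot'][2]),[(563.3,-303.1,o['tool_pos'][2],1.467,1)])"
```

```text
[ 568.34842732 -296.78409683  189.78867949] [-3.14156668e+00 -3.79686314e-04  1.46617717e+00] [ 0.40103358  0.44176488 -3.65248654] [-0.07610644  0.03516195  0.02319296] 29.99334990978241 35.70140503584245
[[-0.0068, -0.0044, -0.0], [0, 0, -0.05]],
```

>>> {"op": "servo_tool", "data": {"deltas": [[[-0.0035,-0.002,0.01],[0,0,0]],[[-0.0035,-0.0025,0.025],[0,0,0]],[[0,0,0.03],[0,0,0]],[[0,0,0.025],[0,0,0]],[[0,0,0.01],[0,0,0]],[[0,0,0],[0,0,0]],[[0,0,0],[0,0,0]],[[0,0,0],[0,0,0]]]}}

```text
time: 20.6
tool_pos: [563.4, -304.7, 90.9]
tcp_rot: [3.14, 0.001, 1.465]
contact_force: [-0.7, -0.0, -2.6]
grip_width: 35.9
finger_force: 30.0
```

```bash
python3 - <<'E'
from h import *
im,m=snap('wrist','w6.png'); np.save('w6m.npy',m); snap('side','s6.png'); snap('scene','c6.png'); o=bot.get_obs(); print(o['tool_pos'],o['tcp_rot'])
a=cv2.resize(cv2.imread('pics/w6.png')[:250,130:380],(500,500),interpolation=cv2.INTER_CUBIC)
f=lambda n,r0,c0:cv2.resize(cv2.imread('pics/'+n)[r0:r0+100,c0:c0+120],(300,250),interpolation=cv2.INTER_CUBIC)
o=np.zeros((500,800,3),np.uint8); o[:,:500]=a; o[:250,500:]=f('s6.png',225,185); o[250:,500:]=f('c6.png',75,190)
cv2.imwrite('pics/v6.png',o)
E
```

```text
[ 563.13389852 -304.55116398   90.33765042] [3.14061838e+00 4.39708286e-04 1.46481231e+00]
```

View pics/v6.png

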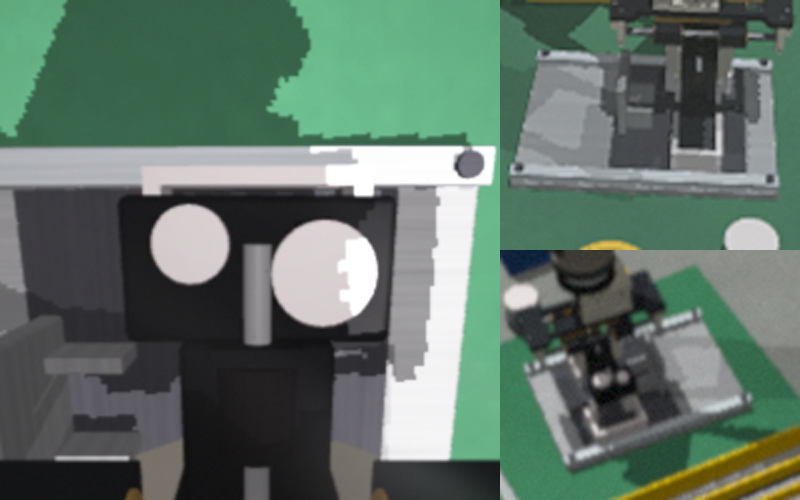

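Unit's wide end (far edge at row 197, columns 124-395 of the left panel) sits over the pocket's wide end (end wall, outer corners at columns 142 and 374, row 166); it needs numbers.

```bash
python3 - <<'E'
from h import *
m=np.load('w6m.npy',allow_pickle=True).item(); s=lambda u:np.array(u)/2+[130,0]
t=90.5+5.2+30
A=[onz(m,s(u),t) for u in((125,196),(396,196))]; B=[onz(m,s(u),t) for u in((122,336),(388,342))]
C=[onz(m,s(u),50) for u in((142,166),(374,168))]
yj=np.array([.1033,.9947]);xj=np.array([.9947,-.1033]); ut=1.4650-np.pi/2
yu=np.array([-np.sin(ut),np.cos(ut)])
for n,P,o,y in(('unit end',A,80,yu),('unit step',B,48,yu),('pocket end',C,89,yj)):
    P=np.array(P)[:,:2]; d=P[1]-P[0]; print(n,P.round(1).tolist(),'w',np.linalg.norm(d).round(1),'yaw',np.degrees(np.arctan2(d[1],d[0])).round(2),'-> origin',(P.mean(0)-o*y).round(1))
E
```

```text
unit end [[543.8, -222.2], [600.8, -228.3]] w 57.4 yaw -6.12 -> origin [ 563.8 -304.8]
unit step [[537.8, -251.9], [597.9, -259.8]] w 60.6 yaw -7.45 -> origin [ 562.8 -303.6]
pocket end [[534.5, -209.5], [612.1, -218.4]] w 78.1 yaw -6.58 -> origin [ 564.1 -302.5]
```

>>> {"op": "servo_tool", "data": {"deltas": [[[0.0015,0.0005,0.01],[0,0,0]],[[0,0,0.01],[0,0,0]],[[0,0,0.008],[0,0,0]],[[0,0,0.004],[0,0,0]],[[0,0,0],[0,0,0]],[[0,0,0],[0,0,0]],[[0,0,0],[0,0,0]],[[0,0,0],[0,0,0]]]}}

```text
time: 21.75
tool_pos: [563.7, -303.0, 58.0]
tcp_rot: [3.141, 0.0, 1.465]
contact_force: [0.1, 0.4, -2.8]
grip_width: 35.9
finger_force: 30.0
```

```bash
python3 -c "
from h import *
o=bot.get_obs();print(o['tool_pos'],o['tcp_rot'],o['dq'])"
```

```text
[ 563.66569948 -303.03272809   57.96154668] [3.14114837e+00 1.40575994e-04 1.46474696e+00] [-6.96309744e-05  1.84357927e-03  1.95434772e-03  5.24759508e-04
 -3.09801750e-04  7.40073796e-04]
```

>>> {"op": "servo_tool", "data": {"deltas": [[[0,0,0.0025],[0,0,-0.1]],[[0,0,0],[0,0,0]],[[0,0,0],[0,0,0]],[[0,0,0],[0,0,0]]]}}

```text
time: 22.25
tool_pos: [563.6, -303.0, 55.2]
tcp_rot: [3.141, -0.0, 1.467]
contact_force: [-0.2, -0.3, -2.5]
grip_width: 36.0
finger_force: 30.0
```

```bash
python3 - <<'E'
from h import *
im,m=snap('wrist','w7.png'); np.save('w7m.npy',m); snap('side','s7.png'); o=bot.get_obs(); print(o['tool_pos'],o['tcp_rot'])
a=cv2.resize(cv2.imread('pics/w7.png')[:200,150:350],(400,400),interpolation=cv2.INTER_CUBIC)
b=cv2.resize(cv2.imread('pics/s7.png')[240:305,230:295],(400,400),interpolation=cv2.INTER_CUBIC)
cv2.imwrite('pics/v7.png',np.hstack([a,b]))
E
```

```text
[ 563.58777382 -302.96635888   55.230128  ] [ 3.14151199e+00 -5.52751670e-05  1.46654879e+00]
```

View pics/v7.png

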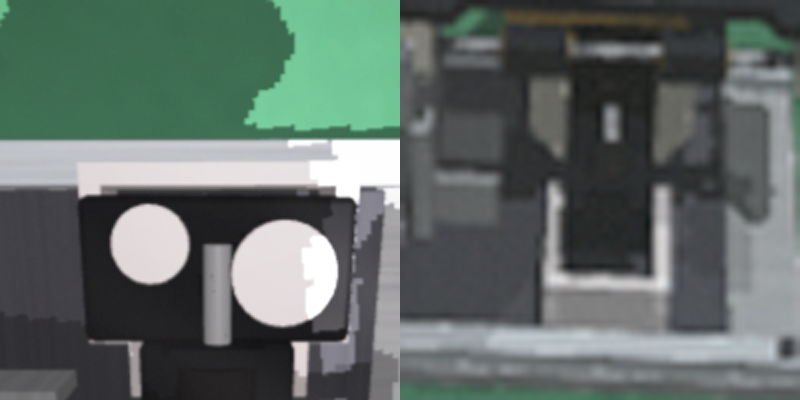

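Both views show the unit over the pocket: wide end over wide end (left), narrow end centred between the side walls (columns 560-652 against 543-668, right), with an even gap. Final numeric check.

```bash
python3 - <<'E'
from h import *
m=bot.camera_model('side'); s=lambda u:(np.array(u)-[400,0])/(400/65)+[230,240]
yj=np.array([.1033,.9947])
print('unit',[onz(m,s(u),60.4)[:2]+75*yj for u in((606,275),)],'pocket',[onz(m,s(u),50)[:2]+84*yj for u in((606,290),)])
w=np.load('w7m.npy',allow_pickle=True).item(); q=lambda u:np.array(u)/2+[150,0]
A=np.array([onz(w,q(u),90.4)[:2] for u in((80,197),(356,198))]);B=np.array([onz(w,q(u),90.4)[:2] for u in((86,337),(350,340))]);C=onz(w,q((77,163)),50)[:2]
for P,o in((A,80),(B,48)): d=P[1]-P[0]; print((P.mean(0)-o*yj).round(1),np.linalg.norm(d).round(1),np.degrees(np.arctan2(d[1],d[0])).round(2))
xj=np.array([.9947,-.1033]); print('pocket',(C+39*xj-89*yj).round(1))
E
```

```text
unit [array([ 564.22453774, -316.13598737])] pocket [array([ 565.59701606, -306.15470192])]
[ 563.5 -303.3] 58.3 -6.22
[ 563.7 -301.8] 59.9 -6.68
pocket [ 563.9 -302.2]
```

```bash
python3 - <<'E'
from h import *
m=bot.camera_model('side'); yj=np.array([.1033,.9947]); O=np.array([563.6,-302.7])
c=lambda p:((proj(m,p)-[230,240])*400/65).round(0)
for n,y,z in(('unit bot',-75,60.4),('unit top',-75,90.4),('inner rim',-78,50),('outer rim',-84,50),('wall foot',-84,24)): print(n,proj(m,[*(O+y*yj),z]).round(1),c([*(O+y*yj),z]))
g=cv2.imread('pics/s7.png'); print(g[262:292,262].max(1).tolist()); print(g[262:292,259].max(1).tolist())
g=cv2.imread('pics/s6.png'); print(g[255:292,262].max(1).tolist(), c([0,0,0])*0)
E
```

```text
unit bot [262.8 280.9] [202. 252.]
unit top [263.2 272.9] [204. 202.]
inner rim [262.7 284.5] [201. 274.]
outer rim [262.6 286.2] [201. 284.]
wall foot [262.3 292.9] [199. 325.]
[41, 45, 47, 46, 46, 46, 48, 46, 46, 41, 40, 42, 40, 42, 40, 42, 42, 43, 46, 49, 51, 43, 123, 200, 188, 124, 129, 129, 130, 130]
[45, 46, 45, 46, 47, 46, 49, 47, 47, 45, 47, 47, 39, 41, 42, 43, 41, 44, 46, 49, 50, 46, 106, 183, 184, 125, 128, 129, 128, 127]
[45, 45, 46, 45, 46, 43, 39, 41, 40, 40, 41, 44, 41, 41, 42, 38, 44, 50, 52, 52, 51, 54, 51, 49, 51, 51, 51, 51, 45, 108, 171, 168, 125, 129, 128, 129, 129] [-0. -0.]
```

The unit's lower edge shows at row ~280 (predicted 280.9 for level, 10 mm above the rim) and its top edge at row ~272 (predicted 272.9). The rows darker down to 284 are the pocket's shaded inside. So it is level, centred and clear; I hand it in.

```bash
python3 -c "
from plant import bot
print(bot.close_job())"
```

```text
the job is handed in; nothing more can be done
None
```

I pushed the carriage home against its stop, carried the roller unit over the divider, and handed the job in with it held level about 1 cm above the pocket rim. It is centred to about 1 mm, wide end over wide end; the result of the check was not shown.

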